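# Zero the glass marking-out turntable

## Task

Set the marking-out turntable to zero for the first cutting mark: with closed fingertips, gently push the upright knob around, without gripping it, until the black index line on the wheel lines up with the one long, thick line of the graduated ring, then leave the wheel standing there. The blue bowl must ride round on the wheel, untouched and still centred, and the other glass and tools on the bench stay where they are.

Things in the scene. Friction and masses are not known exactly. Their poses are not given: they have to be found in the camera images.
- wheel (a joint): angle of the wheel about its vertical axis, rad; 0 when the index line points exactly at the long line, positive counter-clockwise seen from above; it starts between +0.65 and +1.45, so it must be turned clockwise. Stops at -0.9 and +1.65. Plain friction of about 0.12 N m (some 1.3 N at the knob) holds it wherever it is left; no detent, no spring; a brisk knock (over 0.15 m/s) jars it
- knob (a point): the wheel's upright black knob, 23 mm in diameter, 40 mm high on a steel collar of 27 mm diameter and 4 mm height; this point is on the knob's axis, 24 mm above the wheel's top (78 mm above the bench); the knob's top is 98 mm above the bench. The knob's axis is 96 mm from the wheel's axis, 100 degrees counter-clockwise (seen from above) from the index line
- axis (a point): the turntable's vertical axis at the height of the wheel's top (54 mm above the bench). The wheel is of grey metal, 224 mm in diameter, 7 mm thick
- zero_line (a point): inner end of the one long, thick black line (25 mm by 5 mm, radial) on the fixed ring, 114 mm from the axis, 46 mm above the bench; its direction from the axis is where the index line must point
- index_line (a point): outer end of the single black index line (34 mm by 5 mm, radial) on the wheel's top, at the wheel's edge, 112 mm from the axis, 54 mm above the bench
- bowl_center (a point): centre, half-way up, of the blue glass bowl standing loose in the middle of the wheel on a 3 mm rubber mat (100 mm across); the bowl is 60 mm high and 108 mm across the rim, which is 117 mm above the bench
- turntable: fixed cast base, 300 mm across, with the wheel; origin under the axis at bench height. Its aluminium ring shows outside the wheel (radius 112 to 140 mm, 46 mm high): 35 short lines every 10 degrees and one long thick one, 55 degrees clockwise (from above) of the x axis. A marking post 174 mm high stands 170 mm from the axis, 77 degrees clockwise of the long line; its arm ends 76 mm from the axis
- bowl: the same bowl; origin at the centre of its underside, z up
- tumbler_a: blue glass tumbler, 72 mm across, 88 mm high, upright, about 235 mm from the turntable's axis; origin at the centre of its underside
- tumbler_b: a second such tumbler, about 245 mm from the axis
- pencil: grey marking pencil, 150 mm by 9 mm, lying beside the turntable; origin under its middle, lying along its x
- jacks: steel jacks (tongs), 340 mm long, 14 mm high, lying on the bench's left; along its x
- block: wooden shaping block: cup 92 mm across, 45 mm high, with a 160 mm handle along its -x, on the bench's right; origin under the cup
- calipers: steel calipers, 165 mm long, 100 mm wide, 9 mm high, lying on the bench's right; origin at the hinge
Not all that is in view belongs to the job. What is shaped like the bowl but brown or turquoise is not meant.

How it is judged:
By the outcome, as a careful person would: the job done as asked, in the order asked, and still so for the second after the job is handed in, with the robot touching nothing.
It also fails if it takes over 42 s, if anything falls off the work surface, if the arm or the gripper's body presses on something with over 40 N, if the wrist force passes 120 N, or if a joint passes its speed limit or range.

## Robot

A 6-joint arm with a two-finger parallel gripper is mounted at the origin on the work surface. World frame = base frame: x ahead of the robot, y to its left, z up, the work surface at z = 0. Lengths are in m, angles in degrees, forces in N, time in s.
With the tool pointing down it reaches from about 0.375 to 0.9 m from the base axis. Payload 3.1 kg.
Tool frame: the origin (TCP) lies on the centre line of the jaws, within the pads' length; the fingertips stand finger_overhang ahead of it and the grasp point (between the pads) lies 5 mm behind it (finger_overhang is the distance from the TCP to the fingertips, in m); z points along the fingers, y is the line along which they close (so a half turn about z gives the same grasp; the last joint's range is limited). The gripper opens to 87 mm and grips with 3 to 60 N. Pads are 19 mm wide; open, the fingers measure 117 mm over their backs; the gripper's body (75 mm by 190 mm) begins 51 mm behind the grasp point.
Start: joints at [57.783, 30.224, 82.088, -0, 67.689, -10.227], TCP at [0.234, 0.58, 0.209] pointing down, gripper open.
Joint ranges: [-176.69, 176.69], [-43.24, 126.21], [12.49, 139.97], [-82, 262], [0, 151.66], [-163.58, 163.58]. Speed limits (degrees/s): [159.86, 159.86, 180, 180, 180, 180].

## Interface

Orientations are given as a 3x3 rotation matrix whose columns are the frame's x, y, z axes.
In Python, from rig import read_state, capture, calibration, hand_in, finger_overhang gives the robot as it stands.
- The arm moves only by the tool send_rows, never from a script. Its argument "plan" is a list of rows, each a list of 5 numbers: the closure in counts, from 0 (fully open) to 255 (shut), then the shift along the tool's x, y, z in m, then the turn about the tool's z in rad. A call has 1 to 20 rows; each row shifts and turns the commanded pose from where the row before left it, along the tool's axes as they then stand; what a row does not reach is not made up. A row lasts 1/12 s, in which the tool goes at most 41.7 mm and 7.16 degrees, less where a joint would pass 70% of its speed; a pose out of reach is approached as far as the arm can. A call is refused whole if a number of a shift passes 0.0417 or a number of a turn 0.125, either way. A call with a gripper value outside its range is refused whole. The fingers move at their own pace and stop on an object; the grip force is fixed at half the most. Time passes only in rows, so rows that do not move let the fingers close. It gives the time, the measured TCP pose, the force, the opening and the grip force at its end, in the units of the state.
- read_state(): the state, without advancing time (a new reading comes with each control period).
- capture(name): name is "side" or "top"; returns (picture, depth): 480x640x3 uint8, blue, green, red; 480x640 float32, m along the optical axis (not along the pixel's ray), 0 where there is no reading.
- calibration(name): a dict with "fx", "fy", "cx", "cy" (pixels), "xyz" and "rotation" of the camera in the world. Camera axes: x right, y down, z forward; pixel columns grow to the right and rows downward; lengths in m; the calibration is good to about 2 mm. A picture is of the moment at which its call begins. calibration takes no time and is no camera call.
- hand_in(): hands the job in; it is judged then, once.
The state is a dict: "time_s": time; "joint_positions": joint angles; "qvel": joint speeds; "tau": joint torques, N m; "position": TCP position; "tcp_rot": TCP orientation; "force": force on the tool from outside, world axes, zero at the start; "moment": the same for the moment, N m; "opening": opening from 0.0 (shut) to 1.0 (fully open); "grasp_force": force on a finger pad.
Only numpy, scipy, OpenCV 4.12 (cv2) and the standard library are available. Lean on these libraries where they do the work, as an engineer would, in place of code of your own. Each camera call takes 0.05 s, during which the arm holds its last target. There are 200 camera calls.

## Working session

There is one attempt and no reset: what is moved stays moved. The work goes in short steps, Python scripts to look and compute and a tool call to move; the robot and the scene stay as the last step left them, time stands still between calls to the robot, and variables do not carry over. Pictures are saved under pics/ and viewed, at most 10 in all, crops included, and the job is handed in when it is done.

Besides the shell and the picture viewer there is one more tool, called after "Emit:" as name(argument=value, ...) on one line, values as JSON. send_rows: Moves the arm, as the interface text tells. Its arguments: {"type":"object","properties":{"plan":{"type":"array","items":{"type":"array","items":{"type":"number"}}}},"required":["plan"]}

```bash
mkdir -p pics; ls; python3 - <<'E'
from rig import *
import cv2,numpy as np
s=read_state();print(s)
print(finger_overhang if not callable(finger_overhang) else finger_overhang())
for n in("side","top"):
    p,d=capture(n);cv2.imwrite(f"pics/{n}0.png",p);np.savez(f"{n}0.npz",p=p,d=d);print(n,calibration(n))
E
```

```text
pics
{'time_s': 0.0, 'joint_positions': array([ 5.77824878e+01,  3.02772077e+01,  8.21559828e+01, -1.16603440e-03,
        6.76891916e+01, -1.02271956e+01]), 'qvel': array([-0.0064126 , -0.0057262 , -0.0241085 ,  0.01010213,  0.01211149,
       -0.02336728]), 'tau': array([ 3.97762669e-04, -4.40035415e+01, -1.76593602e+01,  6.34257286e-02,
        5.80510427e-02, -1.64166040e-04]), 'position': array([0.23359818, 0.5788875 , 0.20799276]), 'tcp_rot': array([[-9.27249851e-01,  3.74441522e-01, -1.12283066e-03],
       [ 3.74443031e-01,  9.27248141e-01, -1.81713174e-03],
       [ 3.60733064e-04, -2.10537125e-03, -9.99997719e-01]]), 'force': array([ 0.85464123, -0.34655675, -0.18306844]), 'moment': array([0.03837425, 0.00928368, 0.02571429]), 'grasp_force': 0.0, 'opening': 0.999133967095421}
0.014
side {'fx': 472.00613437687343, 'fy': 472.00613437687343, 'cx': 319.16842987330136, 'cy': 238.42074296172012, 'xyz': array([-0.1129064 , -0.66190255,  0.60167867]), 'rotation': array([[ 0.66646836, -0.35816275,  0.65386495],
       [-0.74553279, -0.32122245,  0.58394949],
       [ 0.00088715, -0.87666161, -0.48110667]])}
top {'fx': 458.08808262799715, 'fy': 458.08808262799715, 'cx': 322.82158144312876, 'cy': 249.02454320343995, 'xyz': array([ 0.44678607, -0.02042301,  1.33718177]), 'rotation': array([[ 0.02223021, -0.99274242,  0.11818756],
       [-0.99936135, -0.01875754,  0.03041444],
       [-0.0279768 , -0.1187882 , -0.9925254 ]])}
```

View pics/top0.png

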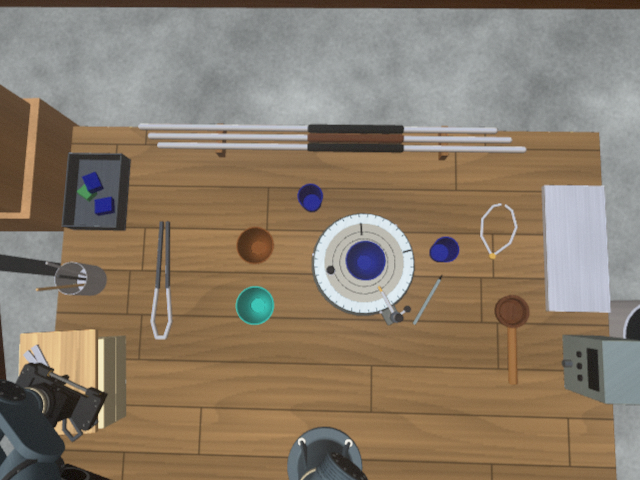

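View pics/side0.png

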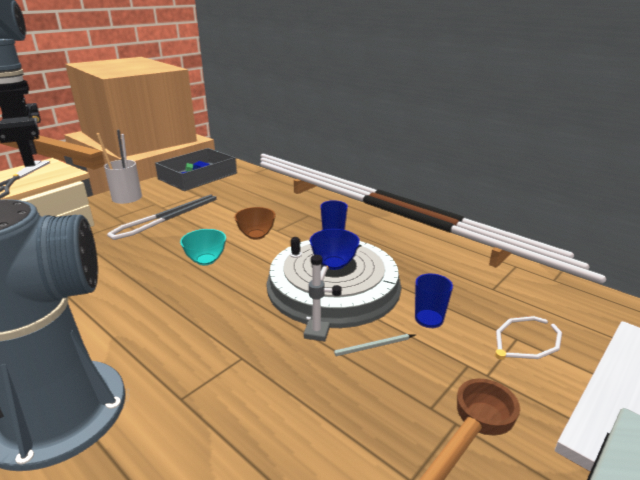

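Top: turntable at (363,262) with the blue bowl, a black knob at about (331,269) and the index line at about (361,228). The marking post is at (397,312). In the side view the knob is at (295,245) and the post's black parts are at (316,260) and (337,290). Next I'll rectify both views at wheel height for a closer look.

```bash
cat > h.py <<'E'
from rig import *
import cv2,numpy as np
def proj(n,P):
    c=calibration(n);q=(np.atleast_2d(P)-c["xyz"])@c["rotation"]
    return np.c_[c["fx"]*q[:,0]/q[:,2]+c["cx"],c["fy"]*q[:,1]/q[:,2]+c["cy"]]
def onz(n,u,v,z):
    c=calibration(n);r=c["rotation"]@np.array([(u-c["cx"])/c["fx"],(v-c["cy"])/c["fy"],1]);
    return c["xyz"]+r*(z-c["xyz"][2])/r[2]
def ortho(n,p,cx,cy,z,half=.17,S=600):
    # picture up = +x, left = +y
    w=np.array([[cx+half,cy+half,z],[cx+half,cy-half,z],[cx-half,cy-half,z],[cx-half,cy+half,z]])
    H=cv2.getPerspectiveTransform(np.float32([[0,0],[S,0],[S,S],[0,S]]),np.float32(proj(n,w)))
    return cv2.warpPerspective(p,H,(S,S),flags=cv2.INTER_CUBIC|cv2.WARP_INVERSE_MAP)
E
python3 - <<'E'
from h import *
p=np.load("top0.npz");p,d=p["p"],p["d"]
C=onz("top",363,262,.05)
# axis: fit circle of white ring outer edge (z=.046)
o=ortho("top",p,C[0],C[1],.046)
g=cv2.cvtColor(o,cv2.COLOR_BGR2HSV)
m=((g[...,1]<40)&(g[...,2]>200)).astype(np.uint8)
c=max(cv2.findContours(m,0,1)[0],key=cv2.contourArea)
h=cv2.convexHull(c);(x,y),r=cv2.minEnclosingCircle(h);e=cv2.fitEllipse(h)
print(C,x,y,r*.34/600,e)
print("axis",C[0]+.17-y*.34/600,C[1]+.17-x*.34/600, "ell",C[0]+.17-e[0][1]*.34/600,C[1]+.17-e[0][0]*.34/600)
for uv in((331,269),):print("knob",onz("top",*uv,.098))
cv2.imwrite("pics/o1.png",o)
s=np.load("side0.npz")["p"];
cv2.imwrite("pics/s1.png",cv2.resize(s[190:350,240:460],None,fx=3.6,fy=3.6,interpolation=2))
E
```

```text
[ 0.56542602 -0.09490658  0.05      ] 309.8978271484375 315.49639892578125 0.14877101135253906 ((309.4253845214844, 307.9707946777344), (487.58294677734375, 518.8394775390625), 131.67112731933594)
axis 0.5566447310356708 -0.10051534890574178 ell 0.5609092401095641 -0.10024763141713501
knob [ 0.54025778 -0.00583082  0.098     ]
```

View pics/o1.png

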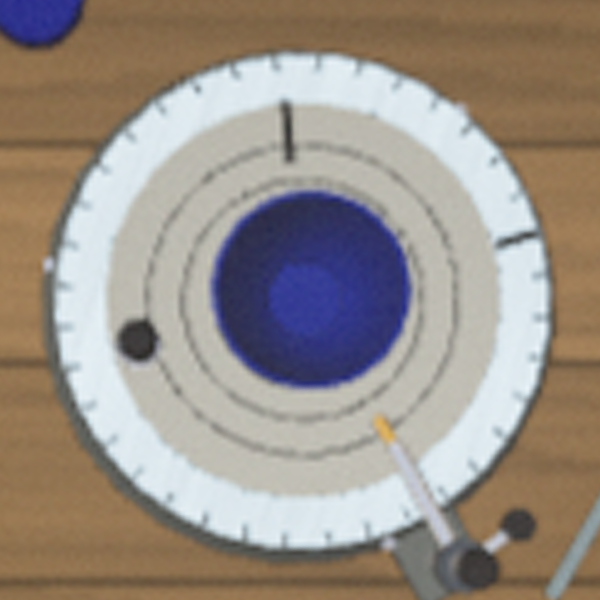

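View pics/s1.png

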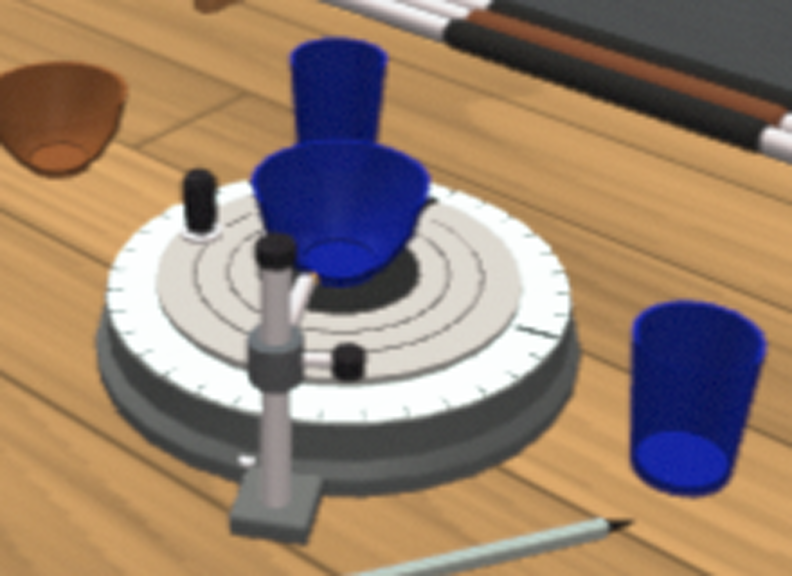

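The views agree. The black knob at ortho (138,341) stands on the steel collar on the wheel, so it is the one meant. The black knobs at ortho (478,568) and (518,525) belong to the marking post. The index line is at (287,102)–(291,160) and the long zero line at (498,243)–(535,237). Now I'll fit the axis and angles precisely.

```bash
cat >> h.py <<'E'
from scipy.ndimage import map_coordinates
from scipy.optimize import least_squares
def polar(n,p,ax,z,rs,ths):
    R,T=np.meshgrid(rs,ths,indexing="ij")
    q=proj(n,np.c_[(ax[0]+R*np.cos(T)).ravel(),(ax[1]+R*np.sin(T)).ravel(),np.full(R.size,z)])
    g=cv2.cvtColor(p,cv2.COLOR_BGR2GRAY).astype(float)
    return map_coordinates(g,[q[:,1],q[:,0]],order=1).reshape(R.shape)
def dark(n,p,ax,z,r0,r1,th,w):
    t=th+np.radians(np.linspace(-w,w,61));I=polar(n,p,ax,z,np.linspace(r0,r1,12),t).mean(0)
    b=np.interp(np.arange(61),[5,55],[I[:8].mean(),I[-8:].mean()]);k=np.clip(b-I-4,0,None)
    return (k*t).sum()/max(k.sum(),1e-9),k.max(),k.sum()
def ring(n,p,ax,yaw):
    ax=np.array(ax,float)
    for it in range(6):
        A=[];B=[]
        for k in range(36):
            th=yaw+np.radians(10*k);c,m,s=dark(n,p,ax,.046,.131,.138,th,4)
            if m>8:A.append([1,-np.sin(th)/.134,np.cos(th)/.134]);B.append(c-th)
        A=np.array(A);B=np.array(B)
        r=least_squares(lambda x:A@x-B,[0,0,0],loss="soft_l1",f_scale=.005)
        yaw+=r.x[0];ax=ax+r.x[1:]
    return ax,yaw,len(B),np.degrees(np.median(abs(A@r.x-B)))
def measure(n,p,ax,yaw,ith):
    ax,yaw,N,e=ring(n,p,ax,yaw)
    zl=dark(n,p,ax,.046,.118,.136,yaw,5)[0]
    for _ in range(3): ith=dark(n,p,ax,.054,.088,.108,ith,8)[0]
    print(n,"axis",ax.round(4),"yaw",np.degrees(yaw).round(2),"zero",np.degrees(zl).round(2),"index",np.degrees(ith).round(2),"wheel",np.degrees(ith-zl).round(2),N,round(e,2))
    return ax,zl,ith
E
python3 - <<'E'
from h import *
ims={n:np.load(n+"0.npz")["p"] for n in("top","side")}
for n in ims:
    measure(n,ims[n],(.565,-.097),np.radians(-74),np.radians(4.7))
# knob: dark blob around, both views
rays=[]
for n,(u,v) in (("top",(331,269)),("side",(295,241))):
    g=ims[n].max(2)[v-14:v+14,u-14:u+14];m=(g<75).astype(np.uint8)
    k,l,st,ce=cv2.connectedComponentsWithStats(m);i=1+np.argmax(st[1:,4]);
    print(n,st[i]+np.array([u-14,v-14,0,0,0]),ce[i]+[u-14,v-14])
    c=ce[i]+[u-14,v-14]
    cal=calibration(n);rays.append((cal["xyz"],cal["rotation"]@np.array([(c[0]-cal["cx"])/cal["fx"],(c[1]-cal["cy"])/cal["fy"],1])))
(a,u),(b,v)=rays;s=np.linalg.lstsq(np.c_[u,-v],b-a,rcond=None)[0];print("knob",a+s[0]*u,b+s[1]*v)
E
```

```text
top axis [ 0.5649 -0.0958] yaw -73.83 zero -73.77 index 5.03 wheel 78.81 36 0.07
side axis [ 0.5637 -0.1003] yaw -73.97 zero -74.0 index 7.39 wheel 81.39 31 0.1
top [327 266   7   8  39] [330.33333333 269.48717949]
side [291 237   9  18 130] [295.03846154 245.26923077]
knob [ 0.5405474  -0.00375852  0.07582497] [ 0.54142297 -0.0045868   0.07587911]
```

Emit:
send_rows(plan=[[255, 0, 0, 0, 0.116], [255, 0, 0, 0, 0.116], [255, 0, 0, 0, 0.116], [255, 0, 0, 0, 0.116], [255, 0, 0, 0, 0.116], [255, 0, 0, 0, 0.116], [255, 0, 0, 0, 0.116], [255, 0, 0, 0, 0.116], [255, 0, 0, 0, 0]])

```text
time_s: 0.85
position: [0.2338, 0.5792, 0.2084]
tcp_rot: [[-0.254, 0.967, -0.001], [0.967, 0.254, -0.001], [-0.001, -0.001, -1.0]]
force: [0.7, -0.9, -0.7]
opening: 0.403
grasp_force: 0.0
```

Emit:
send_rows(plan=[[255, -0.02, 0.003, 0, 0], [255, -0.037, 0.0059, 0, 0], [255, -0.037, 0.0059, 0, 0], [255, -0.037, 0.0059, 0, 0], [255, -0.037, 0.0059, 0, 0], [255, -0.037, 0.0059, 0, 0], [255, -0.037, 0.0059, 0, 0], [255, -0.037, 0.0059, 0, 0], [255, -0.037, 0.0059, 0, 0], [255, -0.037, 0.0059, 0, 0], [255, -0.037, 0.0059, 0, 0], [255, -0.037, 0.0059, 0, 0], [255, -0.037, 0.0059, 0, 0], [255, -0.037, 0.0059, 0, 0], [255, -0.037, 0.0059, 0, 0], [255, -0.037, 0.0059, 0, 0], [255, -0.037, 0.0059, 0, 0], [255, -0.02, 0.003, 0, 0], [255, 0, 0, 0, 0], [255, 0, 0, 0, 0]])

```text
time_s: 2.52
position: [0.4929, -0.0066, 0.2086]
tcp_rot: [[-0.256, 0.967, -0.001], [0.967, 0.256, 0.001], [0.001, -0.001, -1.0]]
force: [-0.7, 1.0, -0.1]
opening: 0.009
grasp_force: 0.0
```

```bash
cat >> h.py <<'E'
def rel(ka,back):
    # tool-frame shift to the pose behind knob (angle ka deg), back m along tangent
    s=read_state();R=s["tcp_rot"];a=np.radians(ka);er=np.array([np.cos(a),np.sin(a)]);et=np.array([np.sin(a),-np.cos(a)])
    t=AX+.096*er-back*et;d=np.r_[t-s["position"][:2],0]
    ya=np.degrees(np.arctan2(R[1,1],R[0,1]))
    print("t",s["time_s"],"pos",s["position"].round(4),"F",s["force"].round(2),"open",s["opening"],"dxy tool mm",(R.T@d*1e3).round(1),"turn deg",round(ya-(ka-90),2))
AX=np.array([.5645,-.0972])
E
python3 -c "
from h import *
rel(105,.045)"
```

```text
t 2.5167 pos [ 0.4929 -0.0066  0.2086] F [-0.67  1.01 -0.09] open 0.008563227840902236 dxy tool mm [-10.1   0.7  -0. ] turn deg -0.19
```

Emit:
send_rows(plan=[[255, -0.01, 0, 0.015, 0], [255, 0, 0, 0.03, 0], [255, 0, 0, 0.03, 0], [255, 0, 0, 0.025, 0], [255, 0, 0, 0.015, 0], [255, 0, 0, 0.0076, 0], [255, 0, 0, 0, 0], [255, 0, 0, 0, 0]])

```text
time_s: 3.18
position: [0.4953, -0.0145, 0.0866]
tcp_rot: [[-0.258, 0.966, -0.0], [0.966, 0.258, 0.0], [0.0, -0.0, -1.0]]
force: [-0.4, -0.4, 0.4]
opening: 0.008
grasp_force: 0.0
```

```bash
python3 -c "
from h import *
rel(105,.045)
s,_=capture('side');t,_=capture('top')
cv2.imwrite('pics/s2.png',np.hstack([cv2.resize(s[160:330,220:400],(400,378),interpolation=2),cv2.resize(t[200:340,290:438],(400,378),interpolation=2)]))"
```

```text
t 3.1833 pos [ 0.4953 -0.0145  0.0866] F [-0.44 -0.39  0.41] open 0.00825562115102174 dxy tool mm [-1.8  0.5 -0. ] turn deg -0.05
```

View pics/s2.png

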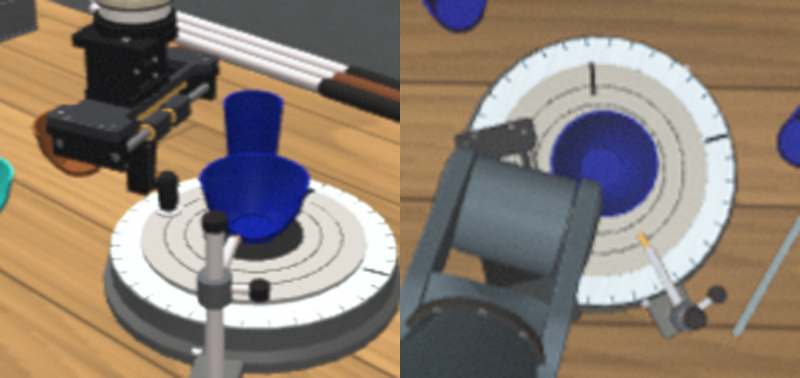

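Emit:
send_rows(plan=[[255, -0.0018, 0.004, 0, 0], [255, 0, 0.004, 0, 0], [255, 0, 0.004, 0, 0], [255, 0, 0.003, 0, 0], [255, 0, 0.003, 0, 0], [255, 0, 0.002, 0, 0], [255, 0, 0, 0, 0]])

```text
time_s: 3.87
position: [0.5159, -0.0119, 0.0864]
tcp_rot: [[-0.256, 0.967, 0.001], [0.967, 0.256, -0.0], [-0.0, 0.001, -1.0]]
force: [-0.9, 0.5, 0.4]
opening: 0.007
grasp_force: 0.0
```

```bash
python3 -c "
from h import *
rel(105,.0265)
t,_=capture('top');measure('top',t,(.565,-.097),np.radians(-74),np.radians(4))"
```

```text
t 3.8667 pos [ 0.5159 -0.0119  0.0864] F [-0.89  0.49  0.38] open 0.00650899949244956 dxy tool mm [ 1.1 -1.6 -0. ] turn deg -0.15
top axis [ 0.5649 -0.0958] yaw -73.81 zero -73.76 index 5.02 wheel 78.78 27 0.1
```

Emit:
send_rows(plan=[[255, 0.0009, 0.0039, 0, 0.04], [255, 0.0009, 0.0039, 0, 0.04], [255, 0.0009, 0.0039, 0, 0.04], [255, 0.0009, 0.0039, 0, 0.04], [255, 0.0009, 0.0039, 0, 0.04], [255, 0.0009, 0.0039, 0, 0.04], [255, 0.0009, 0.0039, 0, 0.04], [255, 0.0009, 0.0039, 0, 0.04], [255, 0.0009, 0.0039, 0, 0.04], [255, 0.0009, 0.0039, 0, 0.04], [255, 0, 0, 0, 0]])

```text
time_s: 4.83
position: [0.5538, -0.0001, 0.0863]
tcp_rot: [[0.141, 0.99, 0.001], [0.99, -0.141, -0.0], [-0.0, 0.001, -1.0]]
force: [-0.0, 0.7, 0.4]
opening: 0.006
grasp_force: 0.0
```

```bash
python3 -c "
from h import *
rel(105-23,.025)
t,_=capture('top');s,_=capture('side');measure('top',t,(.565,-.097),np.radians(-74),np.radians(-10))
cv2.imwrite('pics/s3.png',np.hstack([cv2.resize(s[160:330,220:400],(400,378),interpolation=2),cv2.resize(t[200:340,290:438],(400,378),interpolation=2)]))"
```

```text
t 4.8333 pos [ 5.538e-01 -1.000e-04  8.630e-02] F [-0.02  0.66  0.43] open 0.006016851502384421 dxy tool mm [ 1.3 -0.9 -0. ] turn deg -0.12
top axis [ 0.5652 -0.0956] yaw -73.92 zero -73.93 index 4.92 wheel 78.85 26 0.12
```

View pics/s3.png

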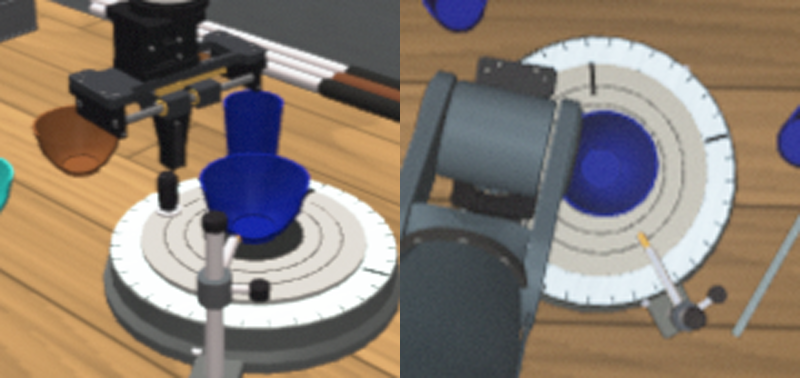

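The fingers seem to be past the knob without having moved it, so they may stand higher than the state says. I'll check the fingertip height with depth.

```bash
python3 -c "
from h import *
s,d=capture('side');P=read_state()['position']
for z in(.072,.086,.1,.12):print(z,proj('side',[P[0],P[1],z]))
print('knob top',proj('side',[.540,-.0045,.098]))
c=calibration('side')
g=s.max(2)
print(g[212:262:2,286:310:2])
for u in(294,297,300,303):
  for v in range(206,248,3):
    z=d[v,u];w=c['xyz']+c['rotation']@(np.array([(u-c['cx'])/c['fx'],(v-c['cy'])/c['fy'],1])*z);print(u,v,w.round(3),s[v,u])
cv2.imwrite('pics/s4.png',cv2.resize(s[190:270,260:370],None,fx=7,fy=7,interpolation=2))"
```

```text
0.072 [[297.05796604 244.27375116]]
0.086 [[296.92423842 238.89554673]]
0.1 [[296.78881623 233.44919089]]
0.12 [[296.59235197 225.54786911]]
knob top [[294.32919708 236.86844239]]
[[105  73  31  55  52  41  37  29  26  38 173 202]
 [190 151  21  23  29  25  46  37  22  42 159 185]
 [188 162  28  20  24  26  44  42  25  53 149 152]
 [191 183  58  20  25  22  32  35  25  87 175 179]
 [196 194  97  23  24  23  26  36  24 117 182 183]
 [188 187 129  25  20  24  29  35  29 122 175 179]
 [195 179 136  26  23  24  28  33  37 160 189 184]
 [168 187 172  34  21  21  31  36  46 185 190 189]
 [203 206 180  39  23  23  28  36  48 185 195 191]
 [194 204 177  37  20  23  30  35  45 179 184 184]
 [193 191 175  49  23  21  28  36  40 173 199 193]
 [183 191 192 160  63  24  31  50  62 177 208 201]
 [208 174 179 182 144  64  87 180 183 190 198 204]
 [219 220 196  72  51  48  85 182 191 190 191 190]
 [205 205 149  39  39  40  38 142 196 205 222 219]
 [217 210 139  30  32  31  31 156 253 254 254 254]
 [224 219 147  28  31  28  36 217 254 254 251 230]
 [226 230 198  28  29  27  34 190 243 229 226 225]
 [
[... 2034 characters left out ...]
18 151]
300 242 [ 0.543 -0.019  0.089] [136 151 156]
300 245 [ 0.544 -0.018  0.081] [215 218 207]
303 206 [ 0.537 -0.036  0.185] [41 39 38]
303 209 [ 0.535 -0.038  0.179] [42 41 41]
303 212 [ 0.56  -0.013  0.155] [26 24 24]
303 215 [ 0.561 -0.012  0.147] [26 26 25]
303 218 [ 0.561 -0.012  0.14 ] [27 31 35]
303 221 [ 0.56  -0.013  0.133] [34 44 54]
303 224 [ 0.562 -0.011  0.124] [50 75 96]
303 227 [ 0.561 -0.012  0.117] [ 60  97 127]
303 230 [ 0.559 -0.014  0.111] [ 60  92 118]
303 233 [ 0.558 -0.014  0.104] [ 55  83 106]
303 236 [ 0.689  0.112 -0.002] [ 89 140 184]
303 239 [ 0.675  0.099 -0.001] [ 93 147 189]
303 242 [0.602 0.029 0.047] [254 254 253]
303 245 [0.594 0.021 0.045] [251 252 250]
```

View pics/s4.png

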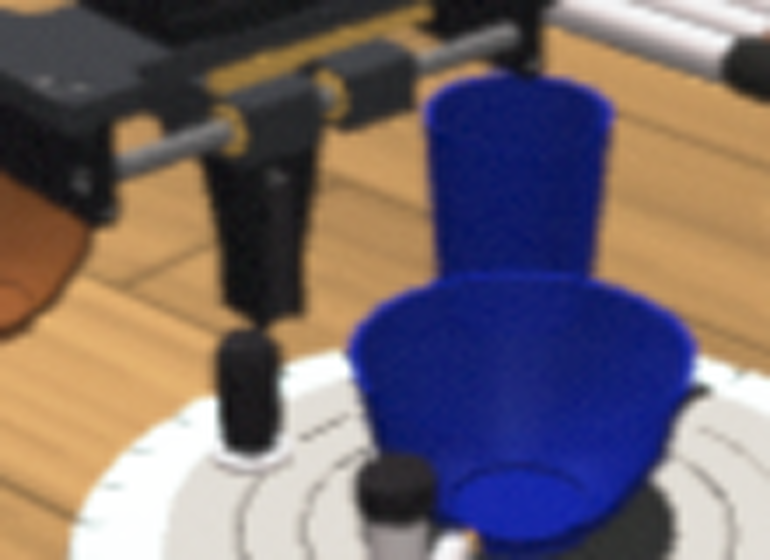

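The camera puts the fingertips at z≈0.101, while the state implies 0.072. The whole tool stands about 29 mm higher than reported, so it passed 3 mm over the knob without touching it (wheel still at 78.8°). I'll use the camera's height from here: rise, go back behind the knob, then descend further.

```bash
python3 -c "
from h import *
rel(105,.045)"
```

```text
t 4.9833 pos [5.526e-01 1.000e-04 8.620e-02] F [-0.74  0.32 -0.51] open 0.008265422812383088 dxy tool mm [-23.9 -53.6   0. ] turn deg -23.02
```

Emit:
send_rows(plan=[[255, 0, 0, -0.015, 0], [255, -0.004, -0.009, -0.015, 0], [255, -0.005, -0.0112, 0, 0], [255, -0.005, -0.0112, 0, 0], [255, -0.005, -0.0112, 0, 0], [255, -0.005, -0.011, 0, 0], [255, 0, 0, 0, -0.1], [255, 0, 0, 0, -0.1], [255, 0, 0, 0, -0.1], [255, 0, 0, 0, -0.1], [255, 0, 0, 0, 0], [255, 0, 0, 0, 0]])

```text
time_s: 5.98
position: [0.4963, -0.0162, 0.1163]
tcp_rot: [[-0.254, 0.967, -0.0], [0.967, 0.254, 0.0], [0.0, -0.0, -1.0]]
force: [-1.2, -0.6, 0.2]
opening: 0.003
grasp_force: 0.0
```

```bash
python3 -c "
from h import *
rel(105,.045)"
```

```text
t 5.9833 pos [ 0.4963 -0.0162  0.1163] F [-1.18 -0.59  0.19] open 0.00289755711937473 dxy tool mm [ 0.1 -0.1  0. ] turn deg -0.29
```

Descend 60 mm (real tips to about 0.071), then check the height by camera.

Emit:
send_rows(plan=[[255, 0, 0, 0.01, 0], [255, 0, 0, 0.02, 0], [255, 0, 0, 0.015, 0], [255, 0, 0, 0.01, 0], [255, 0, 0, 0.005, 0], [255, 0, 0, 0, 0], [255, 0, 0, 0, 0]])

```text
time_s: 6.57
position: [0.4969, -0.0163, 0.0564]
tcp_rot: [[-0.256, 0.967, -0.0], [0.967, 0.256, 0.0], [0.0, -0.0, -1.0]]
force: [0.4, 0.3, -0.4]
opening: 0.005
grasp_force: 0.0
```

```bash
python3 -c "
from h import *
rel(105,.045)
s,d=capture('side');P=read_state()['position']
for z in(.06,.07,.08):print(z,proj('side',[P[0],P[1],z]))
cv2.imwrite('pics/s5.png',cv2.resize(s[190:270,240:350],None,fx=7,fy=7,interpolation=2))"
```

```text
t 6.5667 pos [ 0.4969 -0.0163  0.0564] F [ 0.45  0.29 -0.41] open 0.0050918685373106155 dxy tool mm [ 0.3 -0.6  0. ] turn deg -0.19
0.06 [[284.92493195 260.72717163]]
0.07 [[284.76930409 256.82041435]]
0.08 [[284.61221797 252.87704984]]
```

View pics/s5.png

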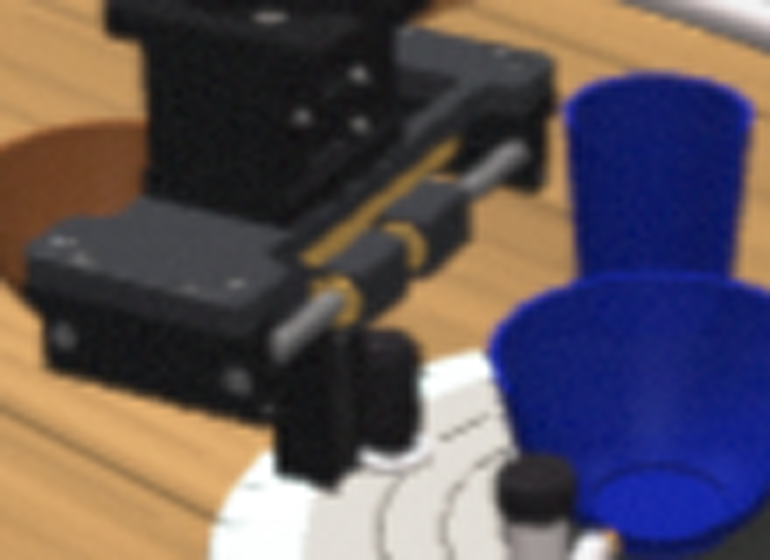

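The fingertips are at (285,258.6), i.e. z≈0.067–0.07: beside the knob and clear of wheel and collar. Now approach and start the arc.

Emit:
send_rows(plan=[[255, 0, 0.004, 0, 0], [255, 0, 0.004, 0, 0], [255, 0, 0.003, 0, 0], [255, 0, 0.003, 0, 0], [255, 0, 0.003, 0, 0], [255, 0, 0.002, 0, 0], [255, 0, 0, 0, 0]])

```text
time_s: 7.2
position: [0.5158, -0.0113, 0.0564]
tcp_rot: [[-0.256, 0.967, 0.001], [0.967, 0.256, -0.0], [-0.0, 0.001, -1.0]]
force: [-0.2, 0.6, -0.3]
opening: 0.002
grasp_force: 0.0
```

Emit:
send_rows(plan=[[255, 0.0005, 0.002, 0, 0.02], [255, 0.0005, 0.0019, 0, 0.02], [255, 0.0009, 0.0038, 0, 0.04], [255, 0.0009, 0.0039, 0, 0.04], [255, 0.0009, 0.0038, 0, 0.04], [255, 0.0009, 0.0039, 0, 0.04], [255, 0, 0, 0, 0]])

```text
time_s: 7.78
position: [0.5337, -0.0033, 0.0563]
tcp_rot: [[-0.058, 0.998, 0.0], [0.998, 0.058, 0.0], [-0.0, 0.0, -1.0]]
force: [-0.6, 0.2, 0.9]
opening: 0.007
grasp_force: 0.0
```

```bash
python3 -c "
from h import *
rel(105-11.5,.025)
t,_=capture('top');a,z,i=measure('top',t,(.565,-.097),np.radians(-74),np.radians(-3))"
```

```text
t 7.7833 pos [ 0.5337 -0.0033  0.0563] F [-0.58  0.19  0.9 ] open 0.006522712785276215 dxy tool mm [0.4 0.  0. ] turn deg -0.2
top axis [ 0.5646 -0.0959] yaw -73.72 zero -73.62 index -4.32 wheel 69.3 28 0.12
```

Contact: the wheel has turned from 78.8° to 69.3°. Continue.

Emit:
send_rows(plan=[[255, 0.0009, 0.0038, 0, 0.04], [255, 0.0009, 0.0039, 0, 0.04], [255, 0.0009, 0.0038, 0, 0.04], [255, 0.0009, 0.0039, 0, 0.04], [255, 0.0009, 0.0038, 0, 0.04], [255, 0.0009, 0.0039, 0, 0.04], [255, 0.0009, 0.0038, 0, 0.04], [255, 0.0009, 0.0039, 0, 0.04], [255, 0.0009, 0.0038, 0, 0.04], [255, 0.0009, 0.0039, 0, 0.04], [255, 0.0009, 0.0038, 0, 0.04], [255, 0.0009, 0.0039, 0, 0.04], [255, 0.0009, 0.0038, 0, 0.04], [255, 0.0009, 0.0039, 0, 0.04], [255, 0, 0, 0, 0]])

```text
time_s: 9.08
position: [0.5881, -0.0018, 0.0562]
tcp_rot: [[0.481, 0.877, 0.0], [0.877, -0.481, 0.0], [0.0, -0.0, -1.0]]
force: [-0.2, 0.3, 0.2]
opening: 0.003
grasp_force: 0.1
```

```bash
python3 -c "
from h import *
rel(105-11.5-32.1,.025)
t,_=capture('top');a,z,i=measure('top',t,(.565,-.097),np.radians(-74),np.radians(-37))"
```

```text
t 9.0833 pos [ 0.5881 -0.0018  0.0562] F [-0.17  0.29  0.16] open 0.0030110198717295403 dxy tool mm [ 1.  -0.1  0. ] turn deg -0.12
top axis [ 0.5645 -0.0958] yaw -73.72 zero -73.62 index -35.79 wheel 37.83 26 0.11
```

Emit:
send_rows(plan=[[255, 0.001, 0.0038, 0, 0.04], [255, 0.001, 0.0039, 0, 0.04], [255, 0.001, 0.0038, 0, 0.04], [255, 0.001, 0.0039, 0, 0.04], [255, 0.001, 0.0038, 0, 0.04], [255, 0.001, 0.0039, 0, 0.04], [255, 0.001, 0.0038, 0, 0.04], [255, 0.001, 0.0039, 0, 0.04], [255, 0.001, 0.0038, 0, 0.04], [255, 0.001, 0.0039, 0, 0.04], [255, 0.001, 0.0038, 0, 0.04], [255, 0.001, 0.0038, 0, 0.04], [255, 0.0005, 0.002, 0, 0.02], [255, 0, 0, 0, 0]])

```text
time_s: 10.3
position: [0.6313, -0.0248, 0.0562]
tcp_rot: [[0.842, 0.54, -0.0], [0.54, -0.842, -0.0], [-0.0, -0.0, -1.0]]
force: [0.1, -0.6, 0.5]
opening: 0.006
grasp_force: 0.1
```

```bash
python3 -c "
from h import *
rel(61.4-28.6,.025)
t,_=capture('top');a,z,i=measure('top',t,(.565,-.097),np.radians(-74),np.radians(-64))"
```

```text
t 10.3 pos [ 0.6313 -0.0248  0.0562] F [ 0.07 -0.56  0.53] open 0.006315631976476206 dxy tool mm [ 0.6 -0.4 -0. ] turn deg -0.13
top axis [ 0.5659 -0.0959] yaw -74.11 zero -74.18 index -64.76 wheel 9.42 24 0.08
```

Emit:
send_rows(plan=[[255, 0.0005, 0.002, 0, 0.02], [255, 0.0005, 0.0019, 0, 0.02], [255, 0.0005, 0.0019, 0, 0.02], [255, 0.0005, 0.0019, 0, 0.02], [255, 0.0005, 0.0019, 0, 0.02], [255, 0.0005, 0.0019, 0, 0.02], [255, 0, 0, 0, 0]])

```text
time_s: 10.93
position: [0.6404, -0.0335, 0.0564]
tcp_rot: [[0.901, 0.434, 0.001], [0.434, -0.901, -0.0], [0.001, 0.001, -1.0]]
force: [-0.8, 0.4, -0.3]
opening: 0.007
grasp_force: 0.2
```

```bash
cat >> h.py <<'E'
def fine(n,p,ax,z0):
    zl=dark(n,p,ax,.046,.119,.134,z0,4)
    i=z0
    th=np.radians(np.linspace(-12,12,121))+z0
    I=polar(n,p,ax,.054,np.linspace(.086,.106,12),th).mean(0);i=th[I.argmin()]
    for _ in range(3): i=dark(n,p,ax,.054,.086,.106,i,5)[0]
    print(n,"zero",np.degrees(zl[0]).round(2),"index",np.degrees(i).round(2),"wheel",np.degrees(i-zl[0]).round(2))
AXC={"top":(.5649,-.0958),"side":(.5637,-.1003)}
E
python3 -c "
from h import *
rel(32.8-6.9,.025)
for n in AXC:
  p,_=capture(n);fine(n,p,AXC[n],np.radians(-73.85))"
```

```text
t 10.9333 pos [ 0.6404 -0.0335  0.0564] F [-0.78  0.35 -0.28] open 0.006925908650051478 dxy tool mm [-0.1 -0.8 -0. ] turn deg -0.21
top zero -73.76 index -71.14 wheel 2.62
side zero -73.98 index -71.08 wheel 2.9
```

Emit:
send_rows(plan=[[255, 0.0003, 0.0012, 0, 0.012], [255, 0.0003, 0.0012, 0, 0.012], [255, 0.0003, 0.001, 0, 0.01], [255, 0, 0, 0, 0], [255, 0, 0, 0, 0]])

```text
time_s: 11.45
position: [0.6425, -0.0358, 0.0565]
tcp_rot: [[0.915, 0.404, 0.001], [0.404, -0.915, -0.0], [0.001, 0.001, -1.0]]
force: [0.0, 1.9, 0.5]
opening: 0.007
grasp_force: 0.3
```

```bash
python3 -c "
from h import *
rel(32.8-6.9-1.95,.025)
for k in 0,1:
 for n in AXC:
  p,_=capture(n);fine(n,p,AXC[n],np.radians(-73.85))"
```

```text
t 11.45 pos [ 0.6425 -0.0358  0.0565] F [0.03 1.92 0.47] open 0.006926426886325776 dxy tool mm [-0.2 -0.5 -0. ] turn deg -0.12
top zero -73.76 index -73.0 wheel 0.76
side zero -73.97 index -72.84 wheel 1.13
top zero -73.76 index -72.99 wheel 0.77
side zero -73.97 index -72.84 wheel 1.14
```

Emit:
send_rows(plan=[[255, 0.0001, 0.0005, 0, 0.005], [255, 0.0001, 0.0005, 0, 0.005], [255, 0.0001, 0.0004, 0, 0.004], [255, 0, 0, 0, 0], [255, 0, 0, 0, 0]])

```text
time_s: 12.07
position: [0.643, -0.0368, 0.0564]
tcp_rot: [[0.92, 0.391, 0.0], [0.391, -0.92, 0.0], [0.0, -0.0, -1.0]]
force: [-0.9, 1.0, 0.6]
opening: 0.007
grasp_force: 0.6
```

```bash
python3 -c "
from h import *
for k in 0,1:
 for n in AXC:
  p,_=capture(n);fine(n,p,AXC[n],np.radians(-73.85))"
```

```text
top zero -73.75 index -73.57 wheel 0.18
side zero -73.97 index -73.53 wheel 0.44
top zero -73.75 index -73.57 wheel 0.18
side zero -73.97 index -73.53 wheel 0.44
```

Emit:
send_rows(plan=[[255, 0, 0.0005, 0, 0.003], [255, 0, 0, 0, 0], [255, 0, 0, 0, 0]])

```text
time_s: 12.52
position: [0.6433, -0.0373, 0.0564]
tcp_rot: [[0.922, 0.388, 0.0], [0.388, -0.922, -0.0], [0.0, 0.0, -1.0]]
force: [-0.7, 1.7, -0.3]
opening: 0.003
grasp_force: 0.6
```

```bash
python3 -c "
from h import *
for n in AXC:
  p,_=capture(n);fine(n,p,AXC[n],np.radians(-73.85))"
```

```text
top zero -73.76 index -73.88 wheel -0.13
side zero -73.97 index -73.84 wheel 0.13
```

Aligned: −0.13° from the top view, +0.13° from the side. Back straight off, then up and away.

Emit:
send_rows(plan=[[255, 0, -0.003, 0, 0], [255, 0, -0.008, 0, 0], [255, 0, -0.012, 0, 0], [255, 0, -0.012, 0, 0], [255, 0, -0.005, 0, 0], [255, 0, 0, -0.015, 0], [255, 0, 0, -0.03, 0], [255, 0, 0, -0.04, 0], [255, 0, 0, -0.04, 0], [255, 0, 0, -0.03, 0], [255, 0, -0.03, 0, 0], [255, 0, -0.04, 0, 0], [255, 0, -0.04, 0, 0], [255, 0, -0.04, 0, 0], [255, 0, -0.04, 0, 0], [255, 0, -0.03, 0, 0], [255, 0, 0, 0, 0], [255, 0, 0, 0, 0]])

```text
time_s: 14.12
position: [0.5408, 0.2043, 0.2114]
tcp_rot: [[0.92, 0.392, -0.0], [0.392, -0.92, -0.001], [-0.0, 0.0, -1.0]]
force: [0.9, -1.0, -0.2]
opening: 0.003
grasp_force: 0.0
```

```bash
python3 -c "
from h import *
for n in AXC:
  p,_=capture(n);fine(n,p,AXC[n],np.radians(-73.85))
  if n=='top':t=p
  q=np.load(n+'0.npz')['p'];d=(cv2.absdiff(p,q).max(2)>60).astype(np.uint8)
cv2.imwrite('pics/f.png',cv2.resize(t[170:350,270:510],None,fx=3.2,fy=3.2,interpolation=2))
for im in(np.load('top0.npz')['p'],t):
  m=((im[...,0]>70)&(im[...,2]<60)&(im[...,1]<70)).astype(np.uint8);print([ (st[4],c.round(1)) for st,c in zip(*cv2.connectedComponentsWithStats(m)[2:]) if 100<st[4]<5000])"
```

```text
top zero -73.76 index -73.88 wheel -0.12
side zero -73.97 index -73.86 wheel 0.12
[(np.int32(236), array([ 91.8, 180.9])), (np.int32(365), array([311.5, 198.9])), (np.int32(246), array([103. , 204.9])), (np.int32(513), array([444.2, 250.5])), (np.int32(1146), array([365.3, 260.3]))]
[(np.int32(235), array([ 91.8, 180.8])), (np.int32(377), array([311.4, 198.7])), (np.int32(245), array([103. , 204.9])), (np.int32(520), array([444.3, 250.3])), (np.int32(1137), array([365.1, 260.4]))]
```

View pics/f.png

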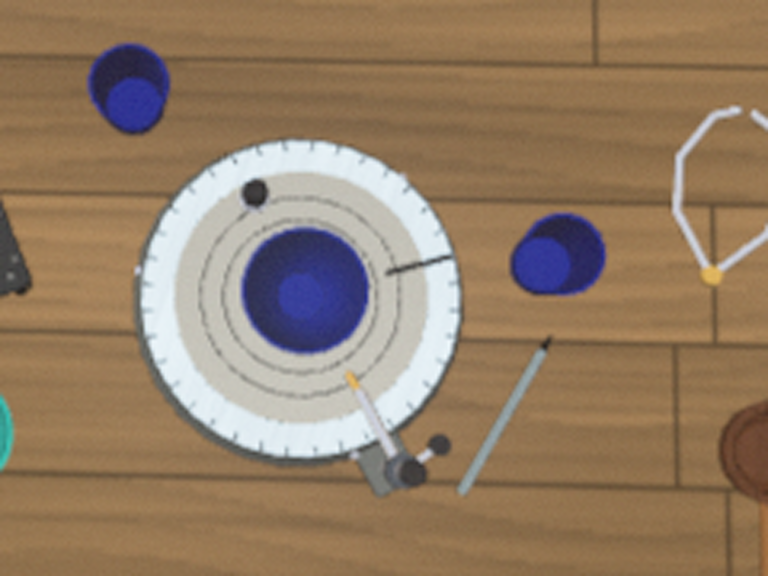

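The index and zero lines form one continuous stroke from (388,273) to (452,257). The bowl is still centred, the tumblers, pencil and tools haven't moved, and the gripper is clear.

```bash
python3 -c "
from rig import *
print(hand_in())"
```

```text
the job is handed in; nothing more can be done
None
```

The wheel is at zero to within about 0.15° by both cameras, the bowl is still centred, nothing else moved, and the job was handed in at about 14 s; an early pass went about 3 mm above the knob without touching it, because the fingertips sat about 29 mm higher than reported.

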